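Set out the oil and draw a plug gauge halfway for oiling

TASK

Stand the oil bottle upright in the low steel drip tray and let go of it without dropping it. Then take the plug gauge with the thick handle and draw it straight up about halfway out of its bore in the aluminium block, so that some 30 mm of its 60 mm shank is bare, and finish while still holding it there, ready to be oiled. Never pull it right out, do not drag, tip or lift the block, and leave the slim-handled gauge seated and everything else on the bench in its place.

Things in the scene. Friction and masses are not known exactly. Their poses are not given: they have to be found in the camera images.
- bottle_center (a point): centre, half-way up, of the oil bottle: a small white plastic bottle with paper band and black cap, standing upright, 90 mm tall; round body 52 mm in diameter from its foot up to 60 mm, then a cone up to the 28 mm wide cap. About 0.16 kg. May swap places with grease tin or bushing. Its foot is 45 mm below this point, z up its axis.
- tray_in (a point): centre of the inner floor of the drip tray: a low steel tray fixed to the bench, 130 mm (its x) by 110 mm (its y) outside, 4 mm wall and floor, rim 8 mm above the inner floor (12 mm above the bench). z up; yaw as the tray lies.
- block: loose aluminium gauge block standing on the bench, 64 mm (x) by 190 mm (y) by 80 mm tall, about 2.5 kg, origin at the centre of its underside, z up. Two upright bores, 19 mm in diameter and 65 mm deep, open in its top at y = -65 mm and y = +65 mm; a plug gauge sits in each. A jammed gauge drags or lifts the block.
- gauge_handle (a point): middle of the thick handle of the plug gauge to draw: dark steel, round, 30 mm diameter, 50 mm tall, on a steel shank 18 mm in diameter and 60 mm long. Seated, the handle's underside (25 mm below this point) rests on the block's top, this point is 105 mm above the bench, the shank 60 mm deep in the bore (1 mm play in diameter). z up its axis. Loose, about 0.24 kg, falls back if released. In either bore.
- slim_handle (a point): point on the axis of the other plug gauge in the same block, 25 mm above the block's top: same shank, but a slim handle 14 mm in diameter that ends 45 mm above the block's top, on a 26 mm wide, 5 mm thick disc. Stays seated.
- grease_tin: squat bare-metal tin, 66 mm diameter, 50 mm tall; origin in it, loose, to be left in place
- bushing: dark steel bushing standing on end, 54 mm outside, 32 mm bore, 45 mm tall; origin in it, loose, to be left in place
- collar: flat steel collar, 48 mm outside, 20 mm tall; origin in it, loose, to be left in place
- hammer: hammer lying flat near the back of the bench; origin in it, loose, to be left in place
- brush: brush lying flat near the back right; origin in it, loose, to be left in place
- wrench: wrench lying flat on the robot's side of the block; origin in it, loose, to be left in place
Mind the look-alikes: they are no part of the job. What is shaped like the part that bears bottle_center but turquoise is not meant.

How it is judged:
By the outcome, as a careful person would: the job done as asked, in the order asked, and still so for the second after the job is handed in, while the arm keeps its last pose, push and grip.
It also fails if it takes over 48 s, if anything falls off the work surface, if the arm or the gripper's body presses on something with over 40 N, if the wrist force passes 120 N, or if a joint passes its speed limit or range.

ROBOT

A 6-joint arm with a two-finger parallel gripper is mounted at the origin on the work surface. World frame = base frame: x ahead of the robot, y to its left, z up, the work surface at z = 0. Lengths are in mm, angles in rad, forces in N, time in s.
With the tool pointing down it reaches from about 325 to 775 mm from the base axis. Payload 5.5 kg.
Tool frame: the origin (TCP) lies on the centre line of the jaws, within the pads' length; the fingertips stand 22 mm ahead of it and the grasp point (between the pads) lies 3 mm ahead of it; z points along the fingers, y is the direction in which the jaws open and shut (so a half turn about z gives the same grasp; the last joint's range is limited). The gripper opens to 85 mm and grips with 20 to 120 N. Pads are 22 mm wide; open, the fingers measure 114 mm over their backs; the gripper's body (76 mm by 85 mm) begins 54 mm behind the grasp point. The pads swing forward as they close: fully open they stand 13 mm farther back than shut.
Start: joints at [-1.242, 0.091, 1.231, -0, 1.82, -0.057], TCP at [225.781, -555.913, 253.275] pointing down, gripper open.
Joint ranges: [-2.87, 2.87], [-0.86, 2.18], [0.17, 2.46], [-1.51, 4.65], [0.06, 2.69], [-2.65, 2.65]. Speed limits (rad/s): [2.57, 2.57, 3.01, 3.14, 3.14, 3.14].

INTERFACE

Orientations are given as a unit quaternion [w, x, y, z].
In Python, from workcell import r, imaging gives the robot as it stands.
- The arm moves only by the tool jog_arm, never from a script. Its argument "rows" is a list of rows, each a list of 3 entries, a list of its own where there are three numbers: the shift along the tool's x, y, z in m, then the turn about the tool's z in rad, then the opening, from 0 (shut) to 1 (fully open). In form: [[[dx, dy, dz], twist, grip], ...]. A call has 1 to 8 rows; each row shifts and turns the commanded pose from where the row before left it, along the tool's axes as they then stand; what a row does not reach is not made up. A row lasts 1/8 s, in which the tool goes at most 62.5 mm and 10.7 degrees, less where a joint would pass 70% of its speed; a pose out of reach is approached as far as the arm can. A call with a gripper value outside its range is refused whole. The fingers move at their own pace and stop on an object; "grip_force" is the grip in N (left out, the last holds). Time passes only in rows, so rows that do not move let the fingers close. It gives the time, the measured TCP pose, the force and the opening at its end, in the units of the state.
- r.state(): the state, without advancing time (a new reading comes with each control period).
- imaging.camera(name): name is "side" or "top"; returns (picture, depth): 480x640x3 uint8, red, green, blue; 480x640 float32, mm along the optical axis (not along the pixel's ray), 0 where there is no reading.
- imaging.calibration(name): a dict with "intrinsics" (3x3 intrinsics, pixels), "rvec" (rotation vector, rad) and "tvec" (3), from world to camera coordinates, as OpenCV has them. Camera axes: x right, y down, z forward; pixel columns grow to the right and rows downward; lengths in mm; the calibration is good to about 2 mm. A picture is of the moment at which its call begins. calibration takes no time and is no camera call.
- r.hand_in(): hands the job in, once; it reports no verdict.
The state is a dict: "t": time; "joint_positions": joint angles; "qvel": joint speeds; "effort": joint torques, N m; "tcp_pos": TCP position; "orientation": TCP orientation; "ft_force": force on the tool from outside, world axes, zero at the start; "ft_torque": the same for the moment, N m; "opening": finger opening in mm.
Only numpy, scipy, OpenCV 4.12 (cv2) and the standard library are available. Lean on these libraries where they do the work, as an engineer would, in place of code of your own. Each camera call takes 0.05 s, during which the arm holds its last target.

## Working session

There is one attempt and no reset: what is moved stays moved. The work goes in short steps, Python scripts to look and compute and a tool call to move; the robot and the scene stay as the last step left them, time stands still between calls to the robot, and variables do not carry over. Pictures are saved under pics/ and viewed, and the job is handed in when it is done.

Besides the shell and the picture viewer there is one more tool, called after "Call:" as name(argument=value, ...), one argument or row to a line, values as JSON. jog_arm: Moves the arm, as the interface text tells. Its arguments: {"type":"object","properties":{"rows":{"type":"array"},"grip_force":{"type":"number"}},"required":["rows"]}

```bash
mkdir -p pics; ls
cat > h.py <<'E'
import numpy as np, cv2
from workcell import r, imaging
def K(n):
    c=imaging.calibration(n); R,_=cv2.Rodrigues(np.array(c["rvec"],float)); return np.array(c["intrinsics"],float),R,np.array(c["tvec"],float).ravel()
def px2w(n,u,v,d):
    k,R,t=K(n); p=np.array([(u-k[0,2])/k[0,0]*d,(v-k[1,2])/k[1,1]*d,d]); return R.T@(p-t)
def onz(n,u,v,z):
    k,R,t=K(n); ray=R.T@np.linalg.solve(k,[u,v,1.]); c=-R.T@t; return c+ray*(z-c[2])/ray[2]
def w2px(n,p):
    k,R,t=K(n); q=k@(R@np.array(p,float)+t); return q[:2]/q[2]
def snap(n,name):
    im,d=imaging.camera(n); cv2.imwrite(f'pics/{name}.png',im[:,:,::-1]); np.save(f'pics/{name}.npy',d); return im,d
E
python3 - <<'E'
from h import *
for n in("top","side"):
    snap(n,n+"0"); k,R,t=K(n); print(n,k.tolist(),(-R.T@t).round())
print(r.state())
E
```

```text
pics
top [[481.64594385000197, 0.0, 303.5073075809331], [0.0, 481.64594385000197, 239.43479622347968], [0.0, 0.0, 1.0]] [ 402.    9. 1297.]
side [[573.0761200344358, 0.0, 312.51241013670125], [0.0, 573.0761200344358, 245.79097035983034], [0.0, 0.0, 1.0]] [ 237.  764. 1016.]
{'t': 0.1, 'joint_positions': array([-1.24170511e+00,  9.18039712e-02,  1.23176911e+00,  7.73024416e-06,
        1.81977890e+00, -5.67001925e-02]), 'qvel': array([ 0.00037177, -0.00089142, -0.00257062, -0.0008151 ,  0.00050162,
       -0.00068999]), 'effort': array([ 3.31815514e-03, -4.60217643e+01, -4.19218540e+01,  2.34962897e-06,
        1.06300213e-02, -2.05050372e-05]), 'tcp_pos': array([ 225.70922233, -555.70495402,  252.24962166]), 'orientation': array([-8.72024679e-04,  9.81452678e-01,  1.91702549e-01, -1.15723881e-04]), 'ft_force': array([-0.31899297, -0.24993836, -0.33021393]), 'ft_torque': array([-0.0632013 ,  0.00292541, -0.0356255 ]), 'opening': 85.4461832281724}
```

View pics/top0.png

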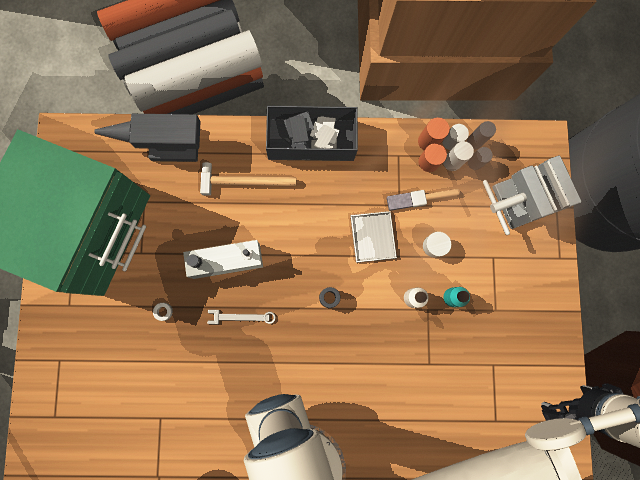

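View pics/side0.png

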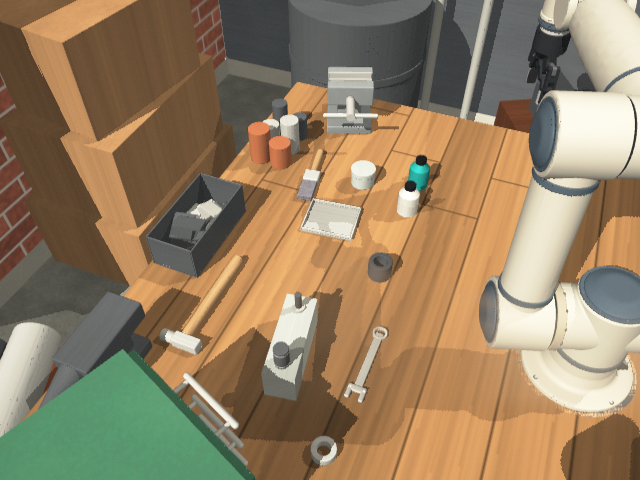

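Top view: the white bottle is at (417,298), the turquoise look-alike at (457,297), the grease tin at (437,244), the bushing at (330,297) and the tray at (374,237). In the block, the thick handle is at (194,260) and the slim one at (247,253). I choose the white bottle and the thick handle, and check both in enlarged crops.

Run:
```python
from h import *
t=cv2.imread('pics/top0.png'); s=cv2.imread('pics/side0.png')
a=cv2.resize(t[205:315,340:480],None,fx=5,fy=5,interpolation=cv2.INTER_CUBIC); cv2.imwrite('pics/c1.png',a)
a=cv2.resize(t[220:295,170:280],None,fx=7,fy=7,interpolation=cv2.INTER_CUBIC); cv2.imwrite('pics/c2.png',a)
a=np.hstack([cv2.resize(s[150:225,380:440],(400,500),interpolation=cv2.INTER_CUBIC),cv2.resize(s[285:405,255:325],(292,500),interpolation=cv2.INTER_CUBIC)]); cv2.imwrite('pics/c3.png',a)
```

```text
(no output)
```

View pics/c1.png

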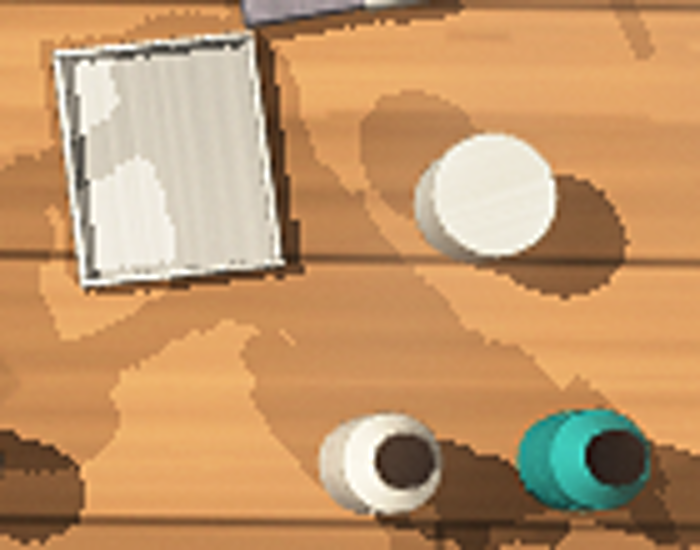

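View pics/c2.png

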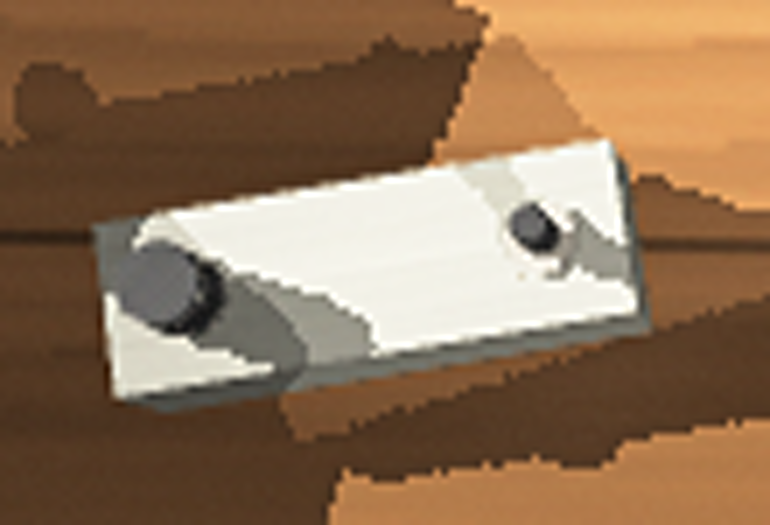

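View pics/c3.png

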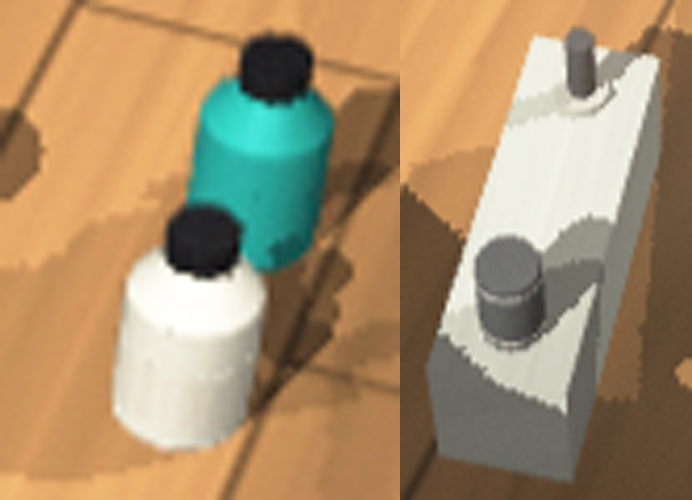

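Crops: white bottle with black cap at c1 (408,461), turquoise one beside it. Tray rim corners (55,52), (252,33), (283,268), (85,287). In c2 the thick handle's top is at (161,286), the slim one's at (537,226), and the block's top corners are (95,228), (608,140), (640,312), (115,398).

Run:
```python
from h import *
def c(x,y,u0,v0,f): return (x+.5)/f-.5+u0,(y+.5)/f-.5+v0
def show(l,p): print(l,np.round(p,1))
b=onz('top',*c(408,461,340,205,5),90); show('bottle',b)
tc=np.array([onz('top',*c(x,y,340,205,5),12) for x,y in((55,52),(252,33),(283,268),(85,287))]); show('traycorners',tc);show('tray',tc.mean(0)); print([np.linalg.norm(tc[i]-tc[i-1]).round(1) for i in range(4)])
d=tc[0]+tc[1]-tc[2]-tc[3]; print('tray yaw(long axis)',np.arctan2(d[1],d[0]))
g=onz('top',*c(161,286,170,220,7),130); show('gauge',g)
s=onz('top',*c(537,226,170,220,7),125); show('slim',s)
bc=np.array([onz('top',*c(x,y,170,220,7),80) for x,y in((95,228),(608,140),(640,312),(115,398))]); show('blk',bc); m=bc.mean(0); show('blockc',m); print([np.linalg.norm(bc[i]-bc[i-1]).round(1) for i in range(4)])
e=bc[0]+bc[3]-bc[1]-bc[2]; e/=np.linalg.norm(e); print('block y dir',e, np.arctan2(-e[0],e[1])); show('bores',[m+65*e,m-65*e]); print(np.linalg.norm((g-s)[:2]))
# side view: cap top centre & gauge
def cs(x,y): return (x+.5)*60/400-.5+380,(y+.5)*75/500-.5+150
show('bottle side',onz('side',*cs(206,224),90))
def cg(x,y): return (x-400+.5)*70/292-.5+255,(y+.5)*120/500-.5+285
show('gauge side',onz('side',*cg(509,263),130))
show('slim side',onz('side',*cg(580,36),125))
for u,v,n in((437,244,'tin50'),):show(n,onz('top',439,243.5,50))
show('turq',onz('top',*c(616,457,340,205,5),90)); show('bush',onz('top',330,297,45))
# depth fits
D=np.load('pics/top0.npy')
def cloud(cen,rad,z0,z1,cam='top',D=D):
    k,R,t=K(cam); v,u=np.mgrid[0:480,0:640]; P=np.stack([(u-k[0,2])/k[0,0]*D,(v-k[1,2])/k[1,1]*D,D],-1).reshape(-1,3); W=(P-t)@R
    m=(np.hypot(W[:,0]-cen[0],W[:,1]-cen[1])<rad)&(W[:,2]>z0)&(W[:,2]<z1)&(D.reshape(-1)>0); return W[m]
for n,D_ in(('top',D),('side',np.load('pics/side0.npy'))):
  for l,p,rad,z0,z1 in(('cap',b,30,82,97),('gauge',g,30,122,138),('slim',s,20,115,133)):
    w=cloud(p,rad,z0,z1,n,D_)
    if len(w): show((n,l,len(w)),[w.mean(0),w.min(0),w.max(0)])
```

```text
bottle [ 440.  -295.8   90. ]
traycorners [[ 661.5 -128.6   12. ]
 [ 673.4 -236.1   12. ]
 [ 544.8 -250.8   12. ]
 [ 533.3 -144.2   12. ]]
tray [ 603.3 -189.9   12. ]
[np.float64(129.2), np.float64(108.2), np.float64(129.5), np.float64(107.2)]
tray yaw(long axis) 0.11747014159482295
gauge [520.4 268.6 130. ]
slim [543.5 139.5 125. ]
blk [[546.3 304.6  80. ]
 [580.8 119.5  80. ]
 [518.  106.4  80. ]
 [484.8 294.5  80. ]]
blockc [532.5 206.2  80. ]
[np.float64(62.3), np.float64(188.3), np.float64(64.1), np.float64(191.0)]
block y dir [-0.17871155  0.98390151  0.        ] 0.17967676561380305
bores [[520.9 270.2  80. ]
 [544.1 142.3  80. ]]
131.22275360323997
bottle side [ 440.  -297.5   90. ]
gauge side [520.  270.1 130. ]
slim side [543.9 141.3 125. ]
tin50 [ 580.6 -356.2   50. ]
turq [ 443.1 -400.    90. ]
bush [438.3 -71.   45. ]
('top', 'cap', 101) [[ 439.9 -294.8   88.9]
 [ 427.1 -308.8   82.4]
 [ 452.2 -281.8   96.9]]
('top', 'gauge', 123) [[520.9 269.6 128.9]
 [506.9 256.4 122.3]
 [534.  285.4 134. ]]
('top', 'slim', 27) [[544.4 142.5 123.9]
 [538.2 135.4 120.6]
 [551.1 148.  129.3]]
('side', 'cap', 94) [[ 439.8 -293.7   88.5]
 [ 427.1 -313.3   82.1]
 [ 453.1 -280.1   92.9]]
('side', 'gauge', 212) [[520.  271.9 129.1]
 [505.8 255.6 122.1]
 [534.8 285.1 133.8]]
('side', 'slim', 49) [[542.8 144.  122.4]
 [537.3 136.  115.1]
 [549.8 151.  127.9]]
```

The measurements agree between views: bottle (440,-296), tray centre (603,-190), thick gauge (520.5,270), slim gauge (544,142), all with plausible sizes. First I turn the tool so the jaws open along world x.

Call:
jog_arm(
  rows=[
    [[0,0,0.008],-0.17,1],
    [[0,0,0.008],-0.17,1],
    [[0,0,0.008],-0.17,1],
    [[0,0,0.008],-0.17,1],
    [[0,0,0.008],-0.17,1],
    [[0,0,0.008],-0.17,1],
    [[0,0,0.008],-0.165,1],
  ],
  grip_force=40,
)

```text
t: 0.98
tcp_pos: [225.7, -555.7, 196.3]
orientation: [-0.001, 0.705, 0.709, 0.0]
ft_force: [-0.4, -0.2, -0.5]
opening: 85.6
```

Call:
jog_arm(
  rows=[
    [[0.03,0.025,0],0,1],
    [[0.033,0.027,0],0,1],
    [[0.033,0.027,0],0,1],
    [[0.033,0.027,0],0,1],
    [[0.033,0.027,0],0,1],
    [[0.033,0.027,0],0,1],
    [[0.033,0.027,0],0,1],
    [[0.032,0.027,0],0,1],
  ],
)

```text
t: 1.98
tcp_pos: [440.4, -294.6, 196.8]
orientation: [-0.0, 0.707, 0.707, -0.0]
ft_force: [-0.3, 0.1, 0.3]
opening: 85.5
```

Call:
jog_arm(
  rows=[
    [[-0.0015,0,0.02],0,1],
    [[0,0,0.025],0,1],
    [[0,0,0.025],0,1],
    [[0,0,0.025],0,1],
    [[0,0,0.025],0,1],
    [[0,0,0.02],0,1],
    [[0,0,0.01],0,1],
    [[0,0,0],0,1],
  ],
)

```text
t: 2.98
tcp_pos: [439.3, -297.4, 46.5]
orientation: [-0.001, 0.707, 0.707, -0.0]
ft_force: [-0.3, -0.7, -0.0]
opening: 85.2
```

Run:
```python
from h import *
im,d=snap('side','s1'); cv2.imwrite('pics/s1c.png',cv2.resize(im[100:250,330:480,::-1],(600,600)))
```

```text
(no output)
```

View pics/s1c.png

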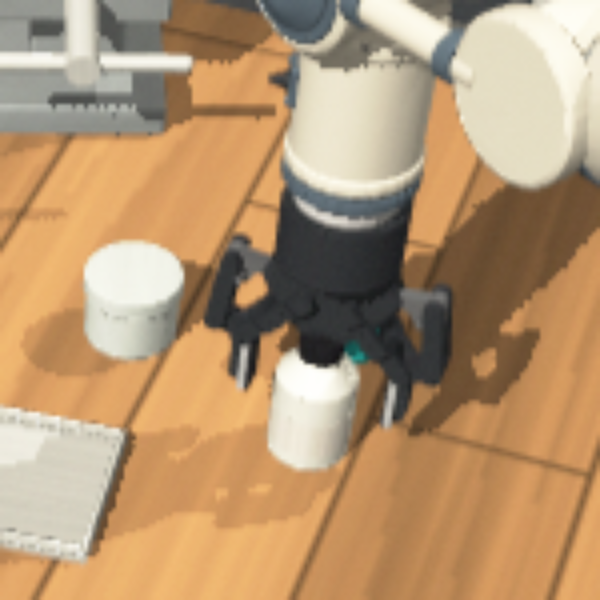

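The jaws straddle the white bottle at (310,410) in the crop, with clear gaps on both sides. Closing.

Call:
jog_arm(
  rows=[
    [[0.001,0,0],0,0.7],
    [[0,0,0],0,0.6],
    [[0,0,0],0,0.5],
    [[0,0,0],0,0.5],
    [[0,0,0],0,0.5],
    [[0,0,0],0,0.5],
  ],
  grip_force=40,
)

```text
t: 3.78
tcp_pos: [440.5, -296.8, 48.6]
orientation: [0.001, 0.707, 0.707, 0.0]
ft_force: [0.1, 0.1, 4.8]
opening: 50.8
```

Call:
jog_arm(
  rows=[
    [[0,0,-0.01],0,0.5],
    [[0,0,-0.02],0,0.5],
    [[0,0,-0.02],0,0.5],
    [[0,0,-0.01],0,0.5],
    [[0,0,0],0,0.5],
  ],
)

```text
t: 4.4
tcp_pos: [440.3, -296.8, 108.8]
orientation: [0.001, 0.707, 0.707, 0.0]
ft_force: [0.1, -0.3, -1.7]
opening: 50.8
```

Call:
jog_arm(
  rows=[
    [[0.008,0.012,0],0,0.5],
    [[0.015,0.023,0],0,0.5],
    [[0.018,0.028,0],0,0.5],
    [[0.018,0.028,0],0,0.5],
    [[0.018,0.028,0],0,0.5],
    [[0.016,0.024,0],0,0.5],
    [[0.009,0.013,0],0,0.5],
    [[0.005,0.007,0],0,0.5],
  ],
)

```text
t: 5.4
tcp_pos: [603.1, -188.6, 106.3]
orientation: [-0.001, 0.707, 0.707, -0.0]
ft_force: [-0.3, 0.0, -1.6]
opening: 51.3
```

Call:
jog_arm(
  rows=[
    [[0,0,0],0,0.5],
    [[0,0,0.015],0,0.5],
    [[0,0,0.015],0,0.5],
    [[0,0,0.01],0,0.5],
    [[0,0,0],0,0.5],
  ],
)

```text
t: 6.02
tcp_pos: [601.7, -189.3, 65.3]
orientation: [-0.001, 0.707, 0.707, -0.001]
ft_force: [-0.0, 0.0, -1.4]
opening: 50.9
```

Run:
```python
from h import *
im,d=snap('side','s2'); cv2.imwrite('pics/s2c.png',cv2.resize(im[110:260,270:420,::-1],(600,600)))
```

```text
(no output)
```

View pics/s2c.png

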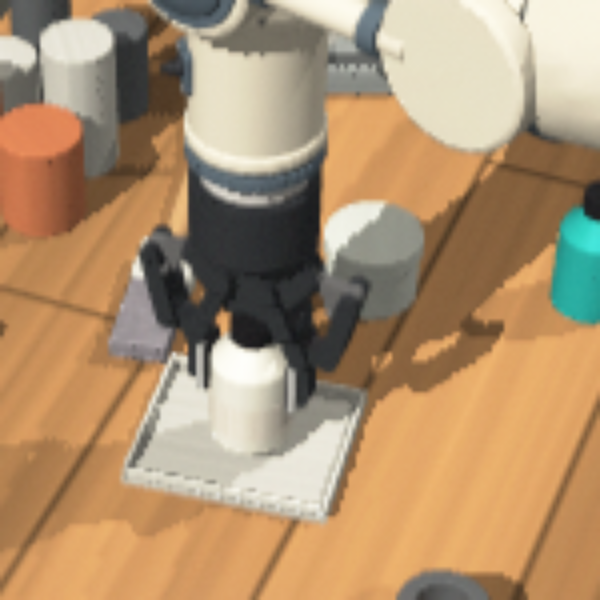

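The bottle is upright over the tray with its foot near crop (250,440), well inside the rim. Lowering slowly.

Call:
jog_arm(
  rows=[
    [[0,0.001,0.004],0,0.5],
    [[0,0,0.003],0,0.5],
    [[0,0,0.002],0,0.5],
    [[0,0,0.001],0,0.5],
    [[0,0,0],0,0.5],
  ],
)

```text
t: 6.7
tcp_pos: [603.8, -189.4, 57.2]
orientation: [-0.0, 0.707, 0.707, -0.0]
ft_force: [0.4, 0.2, -0.7]
opening: 50.9
```

Call:
jog_arm(
  rows=[
    [[0,0,0.002],0,0.5],
    [[0,0,0.001],0,0.5],
    [[0,0,0],0,0.5],
  ],
)

```text
t: 7.08
tcp_pos: [603.7, -189.4, 54.1]
orientation: [-0.0, 0.707, 0.707, -0.0]
ft_force: [-0.2, 0.2, -1.8]
opening: 50.7
```

Call:
jog_arm(
  rows=[
    [[0,0,0.001],0,0.5],
    [[0,0,0.001],0,0.5],
    [[0,0,0],0,0.5],
  ],
)

```text
t: 7.45
tcp_pos: [603.8, -189.4, 52.7]
orientation: [0.0, 0.707, 0.707, 0.0]
ft_force: [-1.1, 1.3, 0.7]
opening: 51.2
```

Call:
jog_arm(
  rows=[
    [[0,0,0.0007],0,0.5],
    [[0,0,0],0,0.5],
  ],
)

```text
t: 7.7
tcp_pos: [603.9, -189.4, 52.7]
orientation: [0.0, 0.707, 0.707, 0.0]
ft_force: [-3.6, 1.3, 5.1]
opening: 50.8
```

Contact confirmed (+5 N). Release gently.

Call:
jog_arm(
  rows=[
    [[0,0,0],0,0.63],
    [[0,0,0],0,0.68],
    [[0,0,0],0,0.75],
    [[0,0,0],0,0.85],
    [[0,0,0],0,0.95],
    [[0,0,0],0,0.95],
    [[0,0,0],0,0.95],
  ],
)

```text
t: 8.57
tcp_pos: [603.8, -189.4, 51.6]
orientation: [0.0, 0.707, 0.707, -0.0]
ft_force: [-0.1, -0.9, -0.5]
opening: 81.1
```

Call:
jog_arm(
  rows=[
    [[0,0,-0.01],0,0.95],
    [[0,0,-0.02],0,0.95],
    [[0,0,-0.03],0,0.95],
    [[0,0,-0.04],0,0.95],
    [[0,0,-0.04],0,0.95],
    [[0,0,-0.03],0,0.95],
    [[0,0,0],0,0.95],
  ],
)

```text
t: 9.45
tcp_pos: [605.0, -189.8, 227.4]
orientation: [0.004, 0.707, 0.707, 0.002]
ft_force: [0.3, 0.4, -0.3]
opening: 81.2
```

Run:
```python
from h import *
im,d=snap('side','s3'); cv2.imwrite('pics/s3c.png',cv2.resize(im[110:260,270:420,::-1],(600,600)))
```

```text
(no output)
```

View pics/s3c.png

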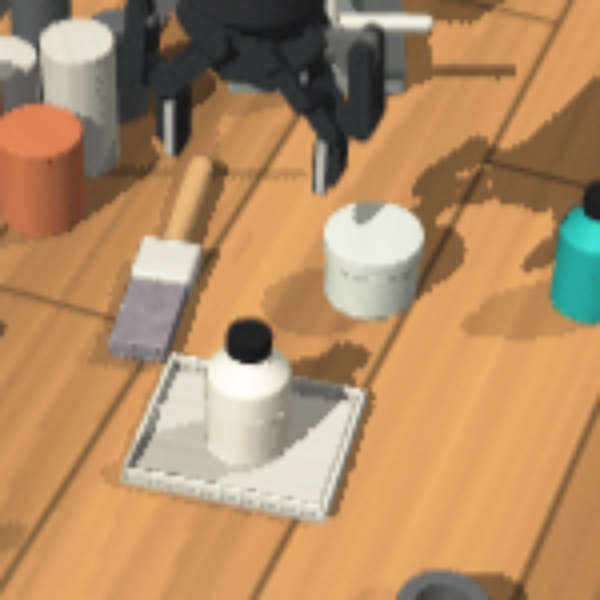

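The bottle stands upright and free in the tray, foot at crop (245,450). Now to the gauge: dx = -84, dy = +460.

Call:
jog_arm(
  rows=[
    [[0.02,-0.004,0],0,0.95],
    [[0.038,-0.007,0],0,0.95],
    [[0.042,-0.008,0],0,0.95],
    [[0.042,-0.008,0],0,0.95],
    [[0.042,-0.008,0],0,0.95],
    [[0.042,-0.008,0],0,0.95],
    [[0.042,-0.008,0],0,0.95],
    [[0.042,-0.007,0],0,0.95],
  ],
)

```text
t: 10.5
tcp_pos: [544.0, 122.9, 219.9]
orientation: [-0.001, 0.707, 0.707, -0.001]
ft_force: [-0.2, 0.6, -0.1]
opening: 81.2
```

Call:
jog_arm(
  rows=[
    [[0.042,-0.008,0],0,0.95],
    [[0.042,-0.008,0],0,0.95],
    [[0.036,-0.006,0],0,0.95],
    [[0.02,-0.003,0],0,0.95],
    [[0.01,-0.002,0],0,0.95],
    [[0,0,0],0,0.95],
    [[0,0,0],0,0.95],
  ],
)

```text
t: 11.38
tcp_pos: [519.1, 269.6, 221.6]
orientation: [0.0, 0.708, 0.707, -0.0]
ft_force: [0.0, -0.2, 0.1]
opening: 81.3
```

Run:
```python
from h import *
s=r.state(); print(s['tcp_pos'],s['orientation'],s['ft_force'],s['joint_positions'])
im,d=snap('side','s4'); cv2.imwrite('pics/s4c.png',cv2.resize(im[200:420,180:400,::-1],(600,600)))
```

```text
[519.08752259 269.59740083 221.56720974] [ 1.80009922e-04  7.07553769e-01  7.06659473e-01 -1.47981439e-04] [ 0.03339179 -0.24240972  0.1098574 ] [ 4.21102589e-01  4.63119455e-02  1.33352240e+00 -4.49940310e-04
  1.76190684e+00  4.22281881e-01]
```

View pics/s4c.png

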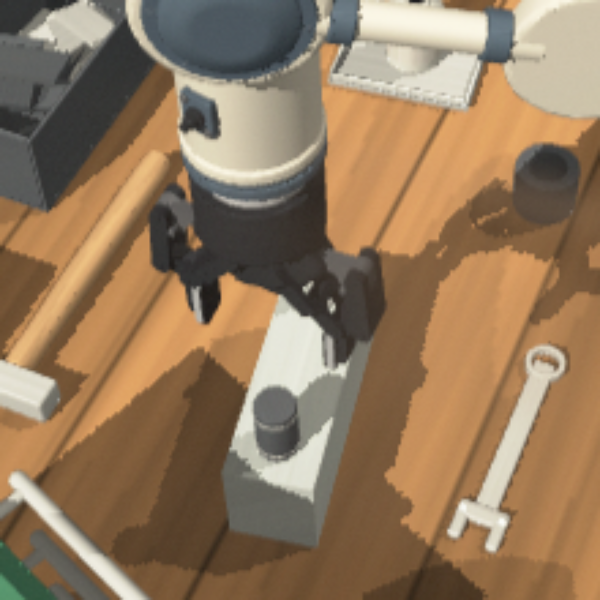

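Call:
jog_arm(
  rows=[
    [[0.0004,0.0012,0.01],0,0.95],
    [[0,0,0.02],0,0.95],
    [[0,0,0.02],0,0.95],
    [[0,0,0.02],0,0.95],
    [[0,0,0.02],0,0.95],
    [[0,0,0.013],0,0.95],
    [[0,0,0.007],0,0.8],
    [[0,0,0],0,0.6],
  ],
)

```text
t: 12.42
tcp_pos: [519.9, 271.0, 111.3]
orientation: [-0.0, 0.707, 0.707, -0.0]
ft_force: [0.1, -0.4, -0.8]
opening: 51.8
```

Call:
jog_arm(
  rows=[
    [[0,0,0],0,0.5],
    [[0,0,0],0,0.45],
    [[0,0,0],0,0.45],
    [[0,0,0],0,0.45],
  ],
  grip_force=20,
)

```text
t: 12.92
tcp_pos: [520.0, 271.0, 111.8]
orientation: [0.0, 0.707, 0.707, 0.0]
ft_force: [-0.5, 0.4, -0.7]
opening: 38.3
```

Run:
```python
from h import *
s=r.state(); print(s['tcp_pos'],s['orientation'],s['ft_force'],s['ft_torque'],s['opening'])
im,d=snap('side','s5'); cv2.imwrite('pics/s5c.png',cv2.resize(im[280:410,220:350,::-1],(600,600),interpolation=cv2.INTER_CUBIC))
```

```text
[520.04675482 271.03375852 111.81070414] [6.09277043e-05 7.07099185e-01 7.07114352e-01 1.78235756e-04] [-0.47599037  0.39719549 -0.66450402] [-0.0123153   0.00739656 -0.01632348] 38.31472639551303
```

View pics/s5c.png

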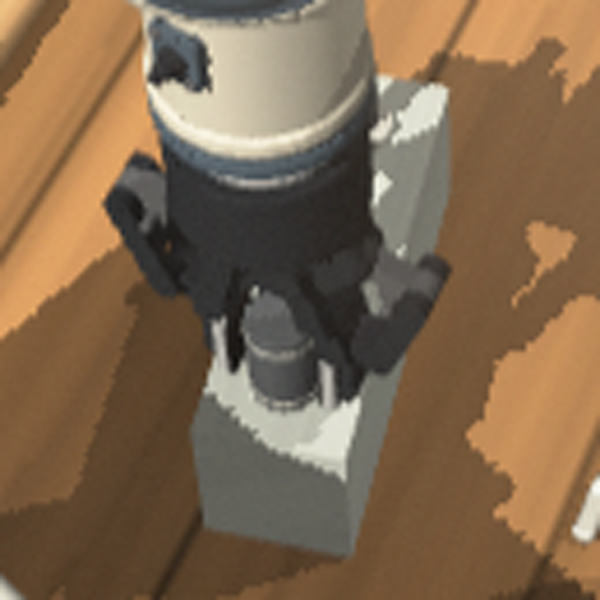

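Both pads straddle the thick handle (crop (283,370)). I close in small steps and watch for a sideways force.

Call:
jog_arm(
  rows=[
    [[0,0,0],0,0.43],
    [[0,0,0],0,0.41],
    [[0,0,0],0,0.41],
  ],
)

```text
t: 13.35
tcp_pos: [520.0, 271.0, 111.5]
orientation: [-0.0, 0.707, 0.707, -0.0]
ft_force: [0.1, 0.1, 1.4]
opening: 35.2
```

Call:
jog_arm(
  rows=[
    [[0,0,0],0,0.395],
    [[0,0,0],0,0.395],
    [[0,0,0],0,0.395],
  ],
)

```text
t: 13.72
tcp_pos: [520.1, 271.0, 111.7]
orientation: [0.0, 0.707, 0.707, 0.0]
ft_force: [1.3, -0.8, -0.4]
opening: 33.6
```

Call:
jog_arm(
  rows=[
    [[0,0,0],0,0.38],
    [[0,0,0],0,0.38],
    [[0,0,0],0,0.38],
  ],
)

```text
t: 14.1
tcp_pos: [520.2, 271.0, 111.8]
orientation: [0.0, 0.707, 0.707, 0.0]
ft_force: [2.8, 0.7, 0.5]
opening: 32.2
```

Call:
jog_arm(
  rows=[
    [[0,0.0008,0],0,0.38],
    [[0,0,0],0,0.37],
    [[0,0,0],0,0.37],
  ],
)

```text
t: 14.48
tcp_pos: [520.7, 271.0, 111.5]
orientation: [-0.0, 0.707, 0.707, -0.0]
ft_force: [1.9, 0.0, 0.0]
opening: 31.6
```

Call:
jog_arm(
  rows=[
    [[0,0.0005,0],0,0.37],
    [[0,0,0],0,0.36],
    [[0,0,0],0,0.36],
  ],
)

```text
t: 14.85
tcp_pos: [521.2, 271.0, 111.4]
orientation: [-0.0, 0.707, 0.707, -0.0]
ft_force: [0.1, 0.5, 0.7]
opening: 30.7
```

Lateral force is nulled. Now grip.

Call:
jog_arm(
  rows=[
    [[0,0,0],0,0.34],
    [[0,0,0],0,0.32],
    [[0,0,0],0,0.32],
    [[0,0,0],0,0.32],
  ],
  grip_force=30,
)

```text
t: 15.35
tcp_pos: [521.5, 271.0, 111.7]
orientation: [0.0, 0.707, 0.707, 0.0]
ft_force: [2.5, 0.0, -0.6]
opening: 28.8
```

Call:
jog_arm(
  rows=[
    [[0,0.0004,0],0,0.3],
    [[0,0,-0.001],0,0.3],
    [[0,0,-0.002],0,0.3],
    [[0,0,0],0,0.3],
  ],
  grip_force=40,
)

```text
t: 15.85
tcp_pos: [521.5, 270.9, 114.4]
orientation: [-0.0, 0.707, 0.707, -0.0]
ft_force: [2.0, -0.3, -4.1]
opening: 29.1
```

Call:
jog_arm(
  rows=[
    [[0,0.0003,-0.002],0,0.3],
    [[0,0,-0.002],0,0.3],
    [[0,0,-0.002],0,0.3],
    [[0,0,0],0,0.3],
  ],
)

```text
t: 16.35
tcp_pos: [522.0, 271.0, 121.0]
orientation: [0.0, 0.707, 0.707, 0.0]
ft_force: [-1.0, 0.3, -3.1]
opening: 29.5
```

Call:
jog_arm(
  rows=[
    [[0,-0.0001,-0.002],0,0.3],
    [[0,0,-0.002],0,0.3],
    [[0,0,-0.002],0,0.3],
    [[0,0,-0.002],0,0.3],
    [[0,0,0],0,0.3],
  ],
)

```text
t: 16.98
tcp_pos: [522.0, 271.0, 128.9]
orientation: [0.0, 0.707, 0.707, 0.0]
ft_force: [-0.1, -0.3, -2.3]
opening: 29.5
```

Run:
```python
from h import *
im,d=snap('side','s6'); cv2.imwrite('pics/s6c.png',cv2.resize(im[280:410,220:350,::-1],(600,600),interpolation=cv2.INTER_CUBIC))
```

```text
(no output)
```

View pics/s6c.png

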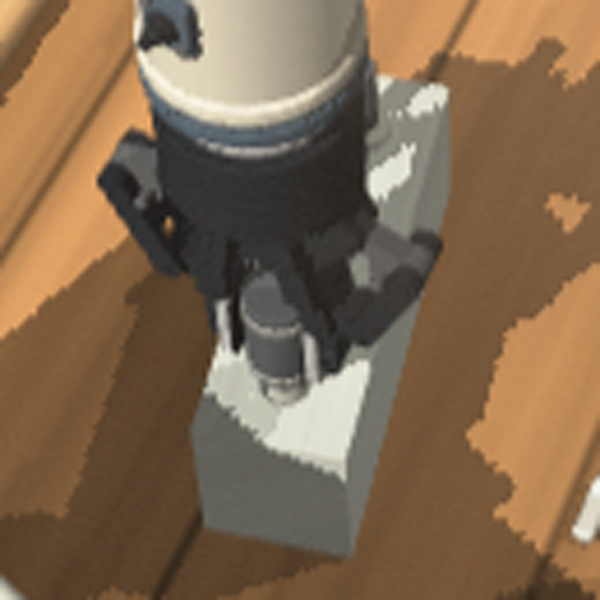

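The shank shows at crop (283,390), and the block's corners (192,430), (350,555) have not moved. The force is the gauge's weight alone. On to about 142 mm.

Call:
jog_arm(
  rows=[
    [[0,0,-0.002],0,0.3],
    [[0,0,-0.003],0,0.3],
    [[0,0,-0.003],0,0.3],
    [[0,0,-0.003],0,0.3],
    [[0,0,-0.002],0,0.3],
    [[0,0,0],0,0.3],
    [[0,0,0],0,0.3],
  ],
)

```text
t: 17.9
tcp_pos: [521.8, 271.0, 141.4]
orientation: [-0.0, 0.707, 0.707, -0.0]
ft_force: [-0.9, -0.7, -2.7]
opening: 29.2
```

Run:
```python
from h import *
s=r.state(); print(s['t'],s['tcp_pos'],s['ft_force'],s['ft_torque'],s['opening'])
im,d=snap('side','s7'); imt,_=snap('top','t7'); cv2.imwrite('pics/s7c.png',cv2.resize(im[280:410,220:350,::-1],(600,600),interpolation=cv2.INTER_CUBIC))
# underside of handle & shank/block junction prediction for exposed length e
for z in(80,105,110,115): print(z,((w2px('side',(521,271,z))-[220,280])*600/130).round())
```

```text
17.9 [521.81641195 270.97193273 141.44654097] [-0.88156182 -0.67449997 -2.73450576] [-0.01728796  0.03605648  0.04888124] 29.24782921692272
80 [284. 381.]
105 [280. 348.]
110 [280. 341.]
115 [279. 334.]
```

View pics/s7c.png

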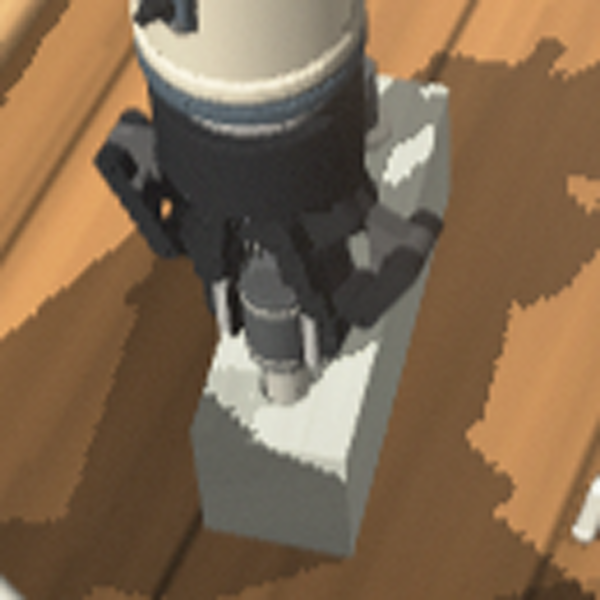

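View pics/s7.png

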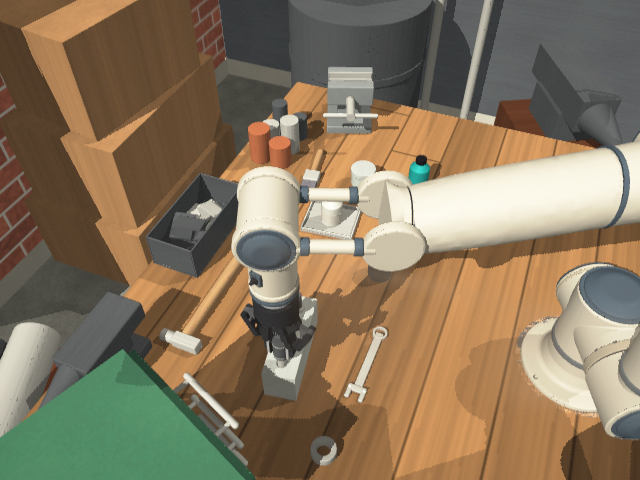

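View pics/t7.png

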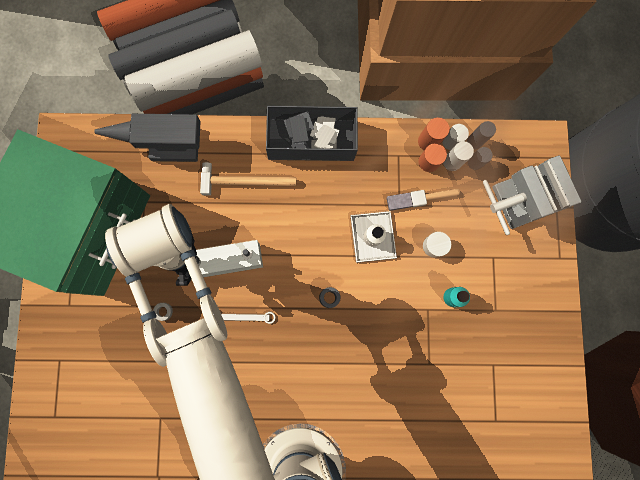

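The handle's lower edge rose from row 408 to about 368 in the crop. That 40 px matches 30 mm bare, and the TCP rose 29.7 mm. The block's corners are unchanged, and the slim gauge, bottle (377,232) and the other items are in place. Handing in.

```bash
python3 -c "
from workcell import r
print(r.hand_in())"
```

```text
the job is handed in; nothing more can be done
None
```

I stood the white oil bottle upright in the drip tray, near its centre. I lowered it until it touched down at about 5 N, then let go, and the pictures afterwards show it standing free. I then drew the thick-handled gauge straight up and handed the job in at about 18 s, still holding it at a 40 N grip setting.

**Last checks:**
- **Bare shank:** the tool rose about 29.7 mm, and the handle's shift in the image also gives about 30 mm. The vertical force was 2.7 N, close to the gauge's own weight, and the sideways force was under 1 N, so it was not jamming.
- **Block and the rest:** the block's corners are at the same pixels as before. The slim gauge, turquoise bottle, grease tin, bushing, collar, hammer, brush and wrench look unmoved in the last pictures, though the arm hides part of the view.

No check failed or disagreed. While I centred the jaws, the sideways force on the gauge briefly reached about 2.8 N; I cancelled it with small shifts before lifting.

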